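# Plug in the thermostat card and hold the stick lamp over it

### The arm

A 7-joint arm with a two-finger parallel gripper is mounted at the origin on the work surface. World frame = base frame: x ahead of the robot, y to its left, z up, the work surface at z = 0. Lengths are in m, angles in rad, forces in N, time in s.
With the tool pointing down it reaches from about 0.4 to 0.85 m from the base axis. Payload 10.4 kg.
Tool frame: the origin (TCP) lies at the very end of the fingers, on their centre line; the grasp point (between the pads) lies 19 mm behind it; z points along the fingers, y is the line along which they close (so a half turn about z gives the same grasp; the last joint's range is limited). The gripper opens to 85 mm and grips with 20 to 120 N. Pads are 22 mm wide; open, the fingers measure 114 mm over their backs; the gripper's body (76 mm by 85 mm) begins 54 mm behind the grasp point. The pads swing forward as they close: fully open they stand 13 mm farther back than shut.
Start: joints at [-1.246, 0.332, -0.065, 1.46, 0.022, 1.35, -0.088], TCP at [0.213, 0.588, 0.231] pointing down, gripper open.
Joint ranges: [-2.6, 2.6], [-0.5, 2.12], [-1.47, 1.34], [0.16, 2.42], [-1.27, 4.41], [0.06, 2.06], [-2.6, 2.6]. Speed limits (rad/s): [2.22, 2.22, 2.79, 2.79, 3.14, 3.14, 3.14].

### API

Orientations are given as a unit quaternion [x, y, z, w].
In Python, from workcell import manip, vision, order gives the robot as it stands. The module is installed in compiled form; this text tells all that it offers.
- The arm moves only by the tool move_arm, never from a script. Its argument "motion" is a list of rows, each a list of 3 entries, a list of its own where there are three numbers: the shift along the tool's x, y, z scaled (see below), then the turn, a rotation vector about the tool's x, y, z scaled (see below), then the opening, from -1 (shut) to 1 (fully open). In form: [[[dx, dy, dz], [wx, wy, wz], hand], ...]. A call has 1 to 12 rows; each row shifts and turns the commanded pose from where the row before left it, along the tool's axes as they then stand; what a row does not reach is not made up. The controller multiplies each number of a shift by 0.75 m and each number of a turn by pi/4 rad. A row lasts 1/10 s, in which the tool goes at most 50 mm and 8.59 degrees, less where a joint would pass 70% of its speed; a pose out of reach is approached as far as the arm can. A call with a number of a shift or a turn outside -1 to 1 is refused whole. A call with a gripper value outside its range is refused whole. The fingers move at their own pace and stop on an object; "newtons" is the grip in N (left out, the last holds). Time passes only in rows, so rows that do not move let the fingers close. It gives the time, the measured TCP pose, the force, the opening and the grip force at its end, in the units of the state.
- manip.get_obs(): the state, without advancing time (a new reading comes with each control period).
- vision.camera(name): name is "scene" or "side" or "wrist"; returns a dict with "pixels" (420x560x3 uint8, red, green, blue), "fx", "fy", "cx", "cy" (pixels), "R" (3x3) and "t" (3): a world point X has camera coordinates R X + t. Camera axes: x right, y down, z forward; pixel columns grow to the right and rows downward; lengths in m; the calibration is good to about 2 mm. A picture is of the moment at which its call begins. There is no depth.
- order.hand_in(): hands the job in; it is judged then, once.
The state is a dict: "clock": time; "joint_pos": joint angles; "joint_velocities": joint speeds; "tau": joint torques, N m; "position": TCP position; "ee_rot": TCP orientation; "ft_force": force on the tool from outside, world axes, zero at the start; "torque": the same for the moment, N m; "grip_width": opening from 0.0 (shut) to 1.0 (fully open); "grasp_force": force on a finger pad.
Only numpy, scipy, OpenCV 4.12 (cv2) and the standard library are available. Lean on these libraries where they do the work, as an engineer would, in place of code of your own. Each camera call takes 0.05 s, during which the arm holds its last target. There are 200 camera calls.

### The job

Take the green control card out of the card rack, slide it fully home into the card slot of the open thermostat box and let go of it. Then light it up for a check of the seating: draw the red stick lamp out of its charging stand, tilt it over so that its light window faces down onto the card slot from about 20 cm away, and finish still holding it there, raised and still and clear of everything. Leave the blue card in its rack, the thermostat's cover open and the other things on the bench where they lie.

Things in the scene. Friction and masses are not known exactly. Their poses are not given: they have to be found in the camera images.
- thermostat: Grey thermostat box lying on its back, fixed: 140 (x) by 110 (y) by 40 mm high, open on top; the low parts inside stay below the rim. Origin: centre of its underside. Its cover, 140 mm long and 35 mm deep, is hinged on the -x rim and stands open, leaning away over the -x side, up to 0.17 m above the bench. The card slot is a black upright socket at x = +20 mm, y = 0.
- slot_floor (a point): Centre of the floor of the card slot, 8 mm above the bench; axes as the thermostat's. The slot is 8 mm wide along x and 66 mm along y; it is straight up to 24 mm above its floor, then flares outward by 3.4 mm on every side up to its mouth.
- slot_mouth (a point): Centre of the mouth of the card slot, 32 mm straight above slot_floor, level with the box's rim (40 mm above the bench).
- cover (a joint): Angle of the thermostat's cover: 0 is shut, it starts open at 2.2 to 2.6 rad and stays where it is by hinge friction; leave it open.
- rack: Black card rack fixed to the bench, 120 (x) by 90 (y) by 34 mm high, with two slots at x = -28 and +28 mm, each 8 mm wide along x and 66 mm along y, floor 10 mm above the bench, 24 mm deep. Origin: centre of its underside.
- control_card: Green plug-in control card, upright in either slot of the rack: a stiff slab 6 mm thick (x), 64 mm wide (y), 64 mm high (z), about 40 g. Origin: centre of its lower edge. Pinch it across its thickness by its lighter-green top edge (uppermost 14 mm). It fits the thermostat's slot either way round (half a turn of yaw). Fully home it rests on the slot's floor and 32 mm stand above the rim.
- spare_card: Blue card of the same size and shape in the rack's other slot; stays there. Origin: centre of its lower edge.
- stand: Black charging stand fixed to the bench: base 100 (x) by 90 (y) by 14 mm with an upright open-topped socket in its middle, inside 30 (x) by 40 mm (y), rim 60 mm above the bench, floor 14 mm above it. Origin: centre of its underside.
- lamp: Red stick lamp, a bar 26 (x) by 36 (y) by 190 mm long (z), 0.14 to 0.24 kg, centre of mass half-way. Starts upright in the stand's socket, lower 46 mm inside, 2 mm play each side. Origin: centre of its foot; z runs foot to top. Pale light window, 22 by 100 mm, on its -x face: light goes along its -x. Grip its narrow sides (36 mm apart, along y), 20 to 35 mm below its top.
- lamp_window (a point): Centre of the lamp's light window, 110 mm above its foot, 13.5 mm out from its axis on the -x face; axes as the lamp's (-x is the way the light goes). At the start the window side faces the robot's side of the bench (within 0.4 rad of world -x); the opposite face bears a round steel magnet.
- insulator: White ribbed ceramic insulator standing on its base, 48 mm across, 55 mm high; not to be moved. Origin: centre of its underside.
- tap_handle: Chrome cross-shaped tap handle lying flat, 76 mm across, 33 mm high; not to be moved. Origin: centre of its underside.
- radiator_key: Small brass-coloured radiator key lying flat, 47 by 30 by 8 mm; not to be moved. Origin: near the middle of its underside.
- junction_plate: White plastic junction plate lying flat, 86 by 86 by 9 mm; not to be moved. Origin: centre of its underside.
- switch_block: Orange extension block with three toggle switches, 50 (x) by 140 (y) by 36 mm (52 mm with the toggles); not to be moved. Origin: centre of its underside.
There are look-alikes about, which are no part of the job. There is more than one size of the control_card; the job needs the smallest. Of the things shaped like the lamp, the red one is meant.

How it is judged:
On the way, in this order (a step that is already met when the one before it is completed fails the run):
1. the green card is fully home in the thermostat's slot and let go (z of control_card in the frame of slot_floor below 0.003 m and horizontal distance between control_card and slot_floor below 0.004 m and angle between control_card's own z axis and vertical below 0.12 rad and angle between the y axis of control_card and the y axis of thermostat, either way round below 0.12 rad and contact force between control_card and the fingers below 0.2 N), for 0.2 s.
2. the lamp is drawn clear out of its stand and held by the gripper alone (contact force between lamp and the fingers above 2 N and height (world z) of lamp above 0.06 m and height (world z) of lamp_window above 0.11 m and contact force between lamp and stand below 0.1 N and contact force between lamp and thermostat below 0.1 N and contact force between lamp and rack below 0.1 N), for 0.2 s.
At the end, for the whole second after the job is handed in: Card let go in the slot, within 3 mm of its floor, 4 mm of centre, 0.12 rad; cover above 1.7 rad. Lamp held still by the gripper alone, leaning over 0.5 rad, foot above 60 mm, window above 110 mm, the slot's mouth 100 to 350 mm ahead of the window, within 80 mm of its middle line (all of step 1 and all of step 2 and angle between lamp's own z axis and vertical above 0.5 rad and x of slot_mouth in the frame of lamp_window between -0.35 and -0.1 m and y of slot_mouth in the frame of lamp_window between -0.08 and 0.08 m and z of slot_mouth in the frame of lamp_window between -0.08 and 0.08 m and linear speed of lamp below 0.03 m/s and angular speed of lamp below 0.2 rad/s and value of joint cover above 1.7 rad); the arm keeps its last pose, push and grip.
It fails at once if the blue card is taken out or shifted by more than 15 mm (distance of spare_card from where it was at the start of the episode above 0.015 m).
It fails at once if the insulator, tap handle, radiator key, junction plate or switch block is shifted by more than 30 mm (distance of any of insulator, tap_handle, radiator_key, junction_plate, switch_block from where it was at the start of the episode above 0.03 m).
It also fails if it takes over 54 s, if anything falls off the work surface, if the arm or the gripper's body presses on something with over 40 N, if the wrist force passes 120 N, or if a joint passes its speed limit or range.

## Working session

There is one attempt and no reset: what is moved stays moved. The work goes in short steps, Python scripts to look and compute and a tool call to move; the robot and the scene stay as the last step left them, time stands still between calls to the robot, and variables do not carry over. Pictures are saved under pics/ and viewed, at most 12 in all, crops included, and the job is handed in when it is done.

Besides the shell and the picture viewer there is one more tool, called after "Request:" by a JSON object that holds its "fn" and its "kwargs". move_arm: Moves the arm, as the interface text tells. Its arguments: {"type":"object","properties":{"motion":{"type":"array"},"newtons":{"type":"number"}},"required":["motion"]}

```bash
mkdir -p pics
cat > h.py <<'E'
import numpy as np, cv2
from scipy.spatial.transform import Rotation as Ro
from workcell import manip, vision, order
def snap(n,f):
    c=vision.camera(n); cv2.imwrite('pics/'+f,c['pixels'][:,:,::-1]); 
    np.savez('pics/'+f[:-4]+'.npz',**{k:np.array(v) for k,v in c.items()}); return c
def load(f): return dict(np.load('pics/'+f+'.npz'))
def ray(c,u,v):
    d=c['R'].T@np.array([(u-c['cx'])/c['fx'],(v-c['cy'])/c['fy'],1]); return -c['R'].T@c['t'],d/np.linalg.norm(d)
def plane(c,u,v,z):
    o,d=ray(c,u,v); return o+d*(z-o[2])/d[2]
def tri(c1,p1,c2,p2):
    A=np.zeros((3,3));b=np.zeros(3);R=[]
    for c,p in((c1,p1),(c2,p2)):
        o,d=ray(c,*p);M=np.eye(3)-np.outer(d,d);A+=M;b+=M@o;R.append((M,o))
    x=np.linalg.solve(A,b); return x,[np.linalg.norm(M@(x-o)) for M,o in R]
def proj(c,X):
    p=c['R']@np.array(X)+c['t']; return np.array([c['fx']*p[0]/p[2]+c['cx'],c['fy']*p[1]/p[2]+c['cy']])
E
python3 - <<'E'
from h import *
ims=[]
for n in('scene','side','wrist'):
    c=snap(n,n+'0.png'); print(n,c['fx'],c['cx'],c['cy'],-c['R'].T@c['t'],c['R'].round(3).tolist())
print(manip.get_obs())
E
```

```text
scene 534.5734507798566 273.58261743045995 205.70997898347878 [1.08599412 0.47888298 1.22088448] [[-0.723, 0.691, 0.015], [0.585, 0.622, -0.52], [-0.369, -0.368, -0.854]]
side 397.9219232885654 280.4075813402623 206.71931180463773 [ 0.17127241 -0.85326869  0.65469114] [[0.888, -0.459, -0.013], [-0.246, -0.451, -0.858], [0.388, 0.765, -0.514]]
wrist 321.1582478772749 275.3136673694072 203.4324342068291 [0.13788849 0.61486027 0.37226901] [[0.342, 0.94, -0.001], [0.894, -0.325, 0.309], [0.29, -0.107, -0.951]]
{'clock': 0.15, 'joint_pos': array([-1.24556816,  0.33277446, -0.06471157,  1.46076766,  0.02159287,
        1.34990123, -0.08848482]), 'joint_velocities': array([-0.0003488 , -0.00134743, -0.00051035, -0.00103719,  0.00012127,
        0.00203967, -0.00108779]), 'tau': array([ 8.38980595e-04, -6.25823522e+01,  4.92572214e-02, -3.91849887e+01,
        1.63054874e-02,  7.55169138e-03,  5.06005119e-05]), 'position': array([0.21292652, 0.5872967 , 0.2306597 ]), 'ee_rot': array([ 1.73018059e-01,  9.84918483e-01, -5.72164511e-04, -8.07408379e-05]), 'ft_force': array([-0.40611018,  0.66489782, -0.3538811 ]), 'torque': array([ 0.01555243, -0.0120853 ,  0.00200269]), 'grasp_force': 0.0, 'grip_width': 1.0003169674379524}
```

View pics/scene0.png

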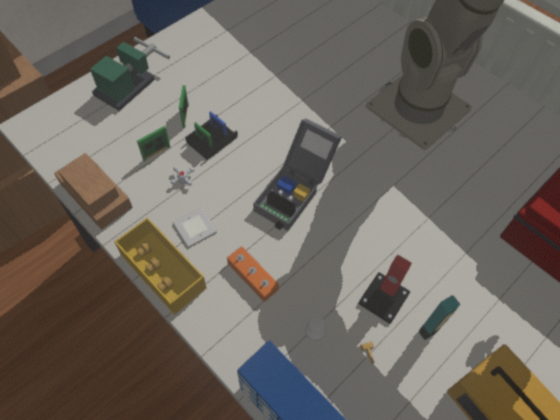

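View pics/side0.png

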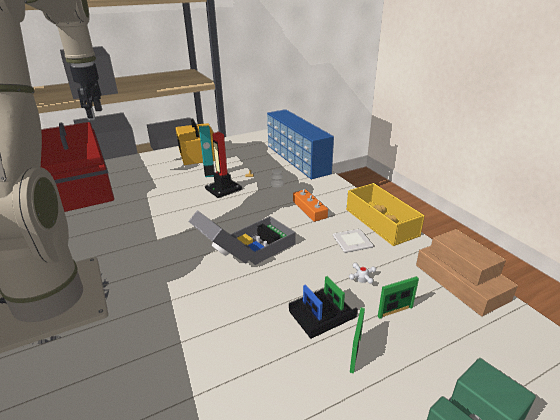

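The scene view shows the rack at (212,135) with the green card (203,135) and blue card (218,123), the thermostat at (287,192) and the stand with lamp at (385,290). In the side view the rack is at (320,308), the thermostat at (260,240) and the lamp at (221,165). Next I'll enlarge these areas.

Run:
```python
from h import *
s=cv2.imread('pics/scene0.png');d=cv2.imread('pics/side0.png')
def crop(im,x,y,w,h,k): return cv2.resize(im[y:y+h,x:x+w],None,fx=k,fy=k,interpolation=cv2.INTER_CUBIC)
# each panel 400x300
P=[crop(s,175,95,80,60,5),crop(s,240,120,100,120,1) if 0 else crop(s,236,117,160,120,2.5),crop(d,270,260,100,75,4),crop(d,180,200,133,100,3.0)]
P=[cv2.resize(p,(400,300)) for p in P]
cv2.imwrite('pics/m1.png',np.vstack([np.hstack(P[:2]),np.hstack(P[2:])]))
c=load('scene0');e=load('side0')
for n,u,v,z in(('rack',212,138,.02),('therm',287,200,.02),('stand',385,297,.014)): print(n,plane(c,u,v,z))
```

```text
rack [ 0.53932871 -0.32116259  0.02      ]
therm [ 0.52934884 -0.02659004  0.02      ]
stand [0.54727634 0.32825603 0.014     ]
```

View pics/m1.png

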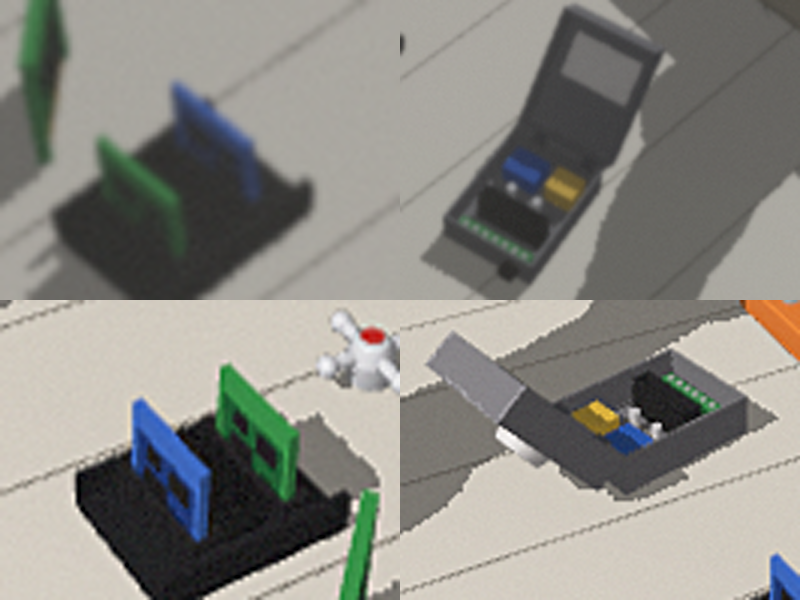

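The crops show the green card's top edge in scene from (195,123) to (211,135) and in side from (344,294) to (325,277). The black slot sits inside the box next to the green terminal strip.

```bash
cat >> h.py <<'E'
def down(yaw): # tool z down, tool y axis at world angle yaw
    y=np.array([np.cos(yaw),np.sin(yaw),0]);z=np.array([0,0,-1.]);return Ro.from_matrix(np.c_[np.cross(y,z),y,z])
def rel(pos,rot,frm=None):
    o=manip.get_obs(); p0,r0=(o['position'],Ro.from_quat(o['ee_rot'])) if frm is None else frm
    s=r0.inv().apply(np.array(pos)-p0); w=(r0.inv()*rot).as_rotvec()
    print('shift/.75',(s/.75).round(4),'norm mm',round(np.linalg.norm(s)*1e3,1),'turn/(pi/4)',(w/(np.pi/4)).round(4),'deg',round(np.degrees(np.linalg.norm(w)),2))
E
python3 - <<'E'
from h import *
c=load('scene0');e=load('side0')
a=tri(c,(195,123),e,(344.3,293.8));b=tri(c,(211.4,134.6),e,(325.5,277));print(a,b)
d=b[0]-a[0];print(np.linalg.norm(d),np.degrees(np.arctan2(d[1],d[0])))
# thermostat rim corners: scene crop 2.5x origin 236,117 ; z=.04
for u,v in((443,232),(512,285),(600,185)): print(plane(c,236+(u-400)/2.5,117+v/2.5,.04))
o=manip.get_obs();R=Ro.from_quat(o['ee_rot']);w=load('wrist0')
print('cam in tool',R.inv().apply(-w['R'].T@w['t']-o['position']),(w['R']@R.as_matrix()).round(3))
print(np.degrees(np.arctan2(*R.apply([0,1,0])[[1,0]])))
rel([.46,-.18,.33],down(np.radians(-20)));rel([.46,-.18,.33],R)
E
```

```text
(array([ 0.56461307, -0.3609166 ,  0.07118658]), [np.float64(0.0022609023281595143), np.float64(0.0022609023281595104)]) (array([ 0.55841116, -0.29834107,  0.07160119]), [np.float64(0.0024850180039280925), np.float64(0.0024850180039278974)])
0.06288349006491478 95.66014288241202
[ 0.62290178 -0.0565235   0.04      ]
[0.61438968 0.03676073 0.04      ]
[0.46329251 0.01420712 0.04      ]
cam in tool [ 0.07993409  0.00017549 -0.14161271] [[-0.002  1.     0.   ]
 [-0.951 -0.002 -0.309]
 [-0.309 -0.001  0.951]]
70.07331141497744
shift/.75 [-0.6584 -0.8497 -0.1314] norm mm 812.2 turn/(pi/4) [-1.1000e-03  1.2000e-03  2.0016e+00] deg 90.07
shift/.75 [-0.6584 -0.8497 -0.1314] norm mm 812.2 turn/(pi/4) [0. 0. 0.] deg 0.0
```

Run:
```python
from h import *
R=Ro.from_quat(manip.get_obs()['ee_rot'])
rel([.54,-.13,.33],R); rel([.54,-.13,.33],down(np.radians(5.7)))
```

```text
shift/.75 [-0.736  -0.7507 -0.1316] norm mm 794.6 turn/(pi/4) [0. 0. 0.] deg 0.0
shift/.75 [-0.736  -0.7507 -0.1316] norm mm 794.6 turn/(pi/4) [-1.3000e-03  9.0000e-04  1.4305e+00] deg 64.37
```

Request:
{"fn": "move_arm", "kwargs": {"motion": [[[-0.02,-0.02,-0.012],[0,0,0],1],[[-0.041,-0.042,-0.012],[0,0,0],1],[[-0.041,-0.042,-0.012],[0,0,0],1],[[-0.041,-0.042,-0.012],[0,0,0],1],[[-0.041,-0.042,-0.012],[0,0,0],1],[[-0.041,-0.042,-0.012],[0,0,0],1],[[-0.041,-0.042,-0.012],[0,0,0],1],[[-0.041,-0.042,-0.012],[0,0,0],1],[[-0.041,-0.042,-0.012],[0,0,0],1],[[-0.041,-0.042,-0.012],[0,0,0],1],[[-0.041,-0.042,-0.01],[0,0,0],1],[[-0.041,-0.042,0],[0,0,0],1]]}}

```text
clock: 1.35
position: [0.4226, 0.1256, 0.3298]
ee_rot: [0.173, 0.985, 0.001, 0.001]
ft_force: [1.4, 0.1, 0.1]
grip_width: 1.003
grasp_force: 0.0
```

Request:
{"fn": "move_arm", "kwargs": {"motion": [[[-0.041,-0.042,0],[0,0,0],1],[[-0.041,-0.042,0],[0,0,0],1],[[-0.041,-0.042,0],[0,0,0],1],[[-0.041,-0.042,0],[0,0,0],1],[[-0.041,-0.042,0],[0,0,0],1],[[-0.041,-0.042,0],[0,0,0.179],1],[[0,0,0],[0,0,0.179],1],[[0,0,0],[0,0,0.179],1],[[0,0,0],[0,0,0.179],1],[[0,0,0],[0,0,0.179],1],[[0,0,0],[0,0,0.179],1],[[0,0,0],[0,0,0.179],1]]}}

```text
clock: 2.55
position: [0.5308, -0.1132, 0.3286]
ee_rot: [0.62, 0.785, -0.0, -0.0]
ft_force: [0.4, -0.0, 0.0]
grip_width: 0.998
grasp_force: 0.0
```

Request:
{"fn": "move_arm", "kwargs": {"motion": [[[0,0,0],[0,0,0.179],1],[[0,0,0],[0,0,0],1],[[0,0,0],[0,0,0],1]]}}

```text
clock: 2.85
position: [0.5309, -0.1131, 0.3287]
ee_rot: [0.67, 0.742, -0.0, -0.0]
ft_force: [0.4, 0.3, -0.1]
grip_width: 1.0
grasp_force: 0.0
```

Run:
```python
from h import *
snap('wrist','w1.png'); o=manip.get_obs(); print(o['clock'],o['position'],o['ee_rot'])
```

```text
2.9 [ 0.5309026  -0.11315491  0.32871094] [ 6.69993596e-01  7.42366873e-01  2.54489127e-05 -8.43437083e-05]
```

View pics/w1.png

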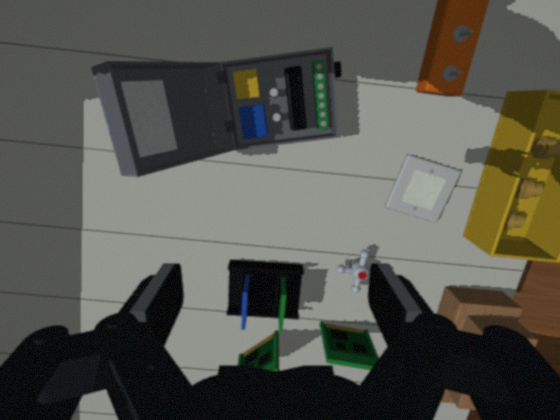

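The wrist view shows the slot socket as a black bar at (296,98) in the box, the rack at (265,290), the green card at (283,303) and the blue one at (245,303). The two green cards at the bottom are the larger look-alikes.

Run:
```python
from h import *
w=load('w1');s=load('scene0');e=load('side0')
def dark(c,x0,y0,x1,y1,t):
    g=c['pixels'].max(2)[y0:y1,x0:x1]; m=(g<t).astype(np.uint8)
    n,l,st,ce=cv2.connectedComponentsWithStats(m); i=1+st[1:,4].argmax()
    r=cv2.minAreaRect(np.argwhere(l==i)[:,::-1].astype(np.float32)); b=cv2.boxPoints(r)+[x0,y0]; return b,np.array(r[0])+[x0,y0],r[1:],st[i,4]
b,cw,r,n=dark(w,278,55,312,140,22);print(b.round(1).tolist(),cw,r,n)
for p in b: print(plane(w,*p,.04).round(4))
b2,cs,r2,n2=dark(s,255,180,305,225,28);print(b2.round(1).tolist(),cs,r2,n2)
for p in b2: print(plane(s,*p,.04).round(4))
# green
im=w['pixels'].astype(int)
m=(im[...,1]>im[...,0]+25)&(im[...,1]>im[...,2]+25)
rows=[(v,np.where(m[v,270:300])[0]+270) for v in range(265,335,3)]
print([(v,x.min(),x.max()) for v,x in rows if len(x)])
for z in(.071,.074): print(z,[plane(w,u,v,z).round(4).tolist() for u,v in((283,280),(282,327))])
P=cv2.resize(w['pixels'][250:340,210:330],None,fx=5,fy=5,interpolation=cv2.INTER_CUBIC)
Q=cv2.resize(w['pixels'][40:160,210:360],None,fx=4,fy=4,interpolation=cv2.INTER_CUBIC)[:450]
P=P[:450,:]; h=min(len(P),len(Q)); out=np.hstack([P[:h],Q[:h]])
cv2.imwrite('pics/m2.png',cv2.resize(out,(800,int(h*800/out.shape[1])))[:,:,::-1]); print(out.shape)
```

```text
[[284.3, 67.7], [299.7, 65.8], [307.4, 127.0], [292.0, 128.9]] [295.85384941  97.33076859] ((61.645263671875, 15.504340171813965), 82.87498474121094) 760
[0.5295 0.0041 0.04  ]
[0.5481 0.0082 0.04  ]
[ 0.5673 -0.064   0.04  ]
[ 0.5475 -0.0685  0.04  ]Traceback (most recent call last):
  File "<stdin>", line 9, in <module>
  File "<stdin>", line 5, in dark
ValueError: attempt to get argmax of an empty sequence
```

Run:
```python
from h import *
w=load('w1');s=load('scene0')
g=s['pixels'].max(2); print(g[183:225:3,255:305:3])
im=w['pixels'].astype(int)
m=(im[...,1]>im[...,0]+25)&(im[...,1]>im[...,2]+25)
rows=[(v,np.where(m[v,270:300])[0]+270) for v in range(265,335,3)]
print([(v,int(x.min()),int(x.max())) for v,x in rows if len(x)])
for z in(.071,.074): print(z,[plane(w,u,v,z).round(4).tolist() for u,v in((283,280),(282,327))])
P=cv2.resize(w['pixels'][255:345,225:315],None,fx=5,fy=5,interpolation=cv2.INTER_CUBIC)
Q=cv2.resize(w['pixels'][45:150,220:350],(557,450),interpolation=cv2.INTER_CUBIC)
out=np.hstack([P[:,:243+0],Q]) if 0 else np.hstack([P,Q])[:, :]
out=cv2.resize(out,(800,357));cv2.imwrite('pics/m2.png',out[:,:,::-1])
```

```text
[[166 149 169 170 157  86  66  76 130 133 118  94  84  85  61  72  61]
 [158 170 170 168  95  67  65  73  83 110 133 135 119  76  88 102  97]
 [168 169 170 127  69  71  74  69  84  82  86 117  91  97 158 127 105]
 [169 169 142  71  66  50  52  63 130 111  74  77  72  99 158 170 155]
 [168 160  78  65  62  47  49  49  64  72  67  74  95  89  94 117 161]
 [165  92  68  83  63  48  46  48  46  44  57 101 133  68  86  94  96]
 [111  66  77 101  58  46  44  47  46  42  43  51  74  66  66  69  88]
 [ 82  74 115  91  63  50  47  41  46  46  44  45  44  50  64  68  78]
 [ 67  71 102 113 117  81  58  48  45  42  45  46  44  49  80  89  64]
 [ 67  67  65  77 100 130 100  71  56  46  45  45  42  51  96  65 116]
 [102  75  64  66  67  85 114 114  96  67  52  43  44  76  74  88 166]
 [106 106  96  70  64  63  66  91 111 124  83  62  66  81  66 158 169]
 [107 106 106 104  89  66  66  64  70  96 126 105  90  66 141 169 169]
 [106 105 105 105 106 101  80  57  50  63  75  88  66 109 169 167 169]]
[(280, 282, 284), (283, 282, 284), (286, 281, 284), (289, 282, 284), (292, 282, 284), (295, 281, 286), (298, 280, 286), (301, 280, 286), (304, 280, 285), (307, 279, 285), (310, 279, 284), (313, 279, 284), (316, 278, 284), (319, 279, 283), (322, 279, 283), (325, 279, 282), (328, 279, 282), (331, 278, 282), (334, 274, 276)]
0.071 [[0.5575, -0.2752, 0.071], [0.5646, -0.3549, 0.071]]
0.074 [[0.5572, -0.2734, 0.074], [0.5643, -0.3525, 0.074]]
```

View pics/m2.png

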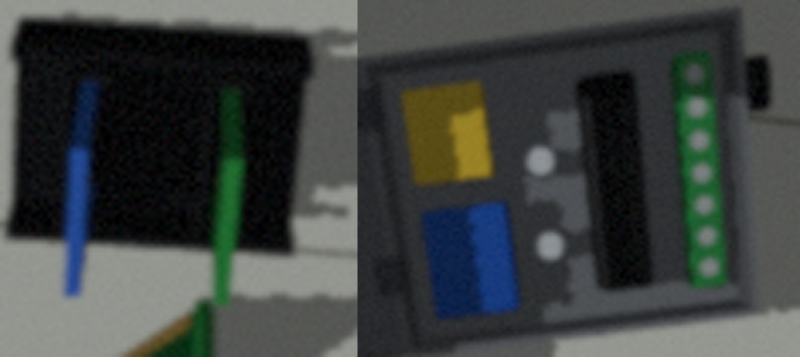

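The enlarged view shows the black slot bar tilted a few degrees. The lit green top edge of the card spans wrist rows 294–332 near column 282. I'll move so the card sits straight below the camera, the way the slot was, so that any calibration bias cancels.

```bash
cat >> h.py <<'E'
def lines(c,m,z,x0,y0,axis=0,trim=.12):
    """edges of mask m (offset x0,y0) scanned by row; mapped onto plane z; returns left/right line fits (pt,dir angle deg)"""
    out=[]
    vs=np.where(m.any(1))[0]; k=int(len(vs)*trim); vs=vs[k:len(vs)-k]
    for side in(0,1):
        P=np.array([plane(c,x0+(np.where(m[v])[0][[0,-1]][side]+(side-.5)),y0+v,z)[:2] for v in vs])
        vx,vy,px,py=cv2.fitLine(P.astype(np.float32),cv2.DIST_HUBER,0,.001,.001).ravel()
        out.append((px,py,np.degrees(np.arctan2(vy,vx))%180))
    return out
E
python3 - <<'E'
from h import *
w=load('w1'); x0,y0=275,50
g=w['pixels'].max(2)[50:145,275:315]
for t in(20,26,32):
    n,l,st,ce=cv2.connectedComponentsWithStats((g<t).astype(np.uint8)); i=1+st[1:,4].argmax(); m=l==i
    print(t,st[i],lines(w,m,.04,x0,y0)); ce=ce[i]+[x0,y0]; print(ce,plane(w,*ce,.04).round(4))
print(g[8:88:6,5:36])
rel([.544,-.412,.329],Ro.from_quat(manip.get_obs()['ee_rot']))
E
```

```text
20 [ 10  17  21  62 715] [(np.float32(0.5424193), np.float32(-0.03445585), np.float32(102.61152)), (np.float32(0.55822045), np.float32(-0.03637326), np.float32(102.31346))]
[296.2993007   96.38461538] [ 0.5483 -0.0279  0.04  ]
26 [  9  16  22  64 825] [(np.float32(0.5413495), np.float32(-0.032985747), np.float32(102.47578)), (np.float32(0.5572004), np.float32(-0.028533738), np.float32(102.73476))]
[296.34545455  96.53939394] [ 0.5484 -0.028   0.04  ]
32 [  9  16  23  64 962] [(np.float32(0.53735757), np.float32(-0.030541385), np.float32(102.25966)), (np.float32(0.55768186), np.float32(-0.028484955), np.float32(102.82713))]
[295.77546778  97.23908524] [ 0.5477 -0.0289  0.04  ]
[[33 40 34 35 37 35 37 44 40 34 43 45 44 43 48 49 48 49 52 48 49 51 52 54
  50 56 53 55 53 49 52]
 [53 53 54 54 53 52 56 53 52 53 54 53 54 52 52 50 50 45 47 49 50 51 50 58
  54 54 53 52 51 52 52]
 [56 55 50 47 25  3  2 12 11 11  9  5 16  4 14  8 13  0  0  3 17 30 45 53
  53 52 53 53 50 53 53]
 [58 55 60 56 44 32 29 32 21 14 14 19  7 19  8  8  6  9 14 14 23 19 36 48
  49 53 52 50 54 50 53]
 [84 83 85 85 76 54 33 
[... 338 characters left out ...]
 24 19
  35 48 48 50 53 52 51]
 [73 83 86 87 86 87 81 71 43 33 31 24 16  7 12 13 17 15 11 11 16 12 12 18
  24 42 49 52 52 52 52]
 [57 66 78 79 79 73 64 56 44 30 31 25 16 18  4  6 16 16 10  5 12 19  8  8
  21 36 45 51 50 50 52]
 [92 61 49 50 49 53 51 49 43 29 25 29 29 21 11 12 10 12 19  9 12 18 19 22
  17 22 39 45 49 50 49]
 [46 52 65 81 83 89 86 82 83 67 43 27 29 24 20 14 16 14  4 13 16 15 15 11
  12 19 37 45 49 50 52]
 [54 60 73 80 80 84 83 84 82 85 76 71 62 54 53 54 57 58 58 66 68 73 74 75
  78 79 80 83 81 85 84]
 [86 85 82 87 85 86 83 86 82 81 83 83 84 82 78 80 79 74 76 76 71 72 70 65
  62 61 58 58 57 51 51]]
shift/.75 [-0.3982 -0.0234 -0.0004] norm mm 299.1 turn/(pi/4) [0. 0. 0.] deg 0.0
```

Request:
{"fn": "move_arm", "kwargs": {"motion": [[[0,0.009,0.05],[0,0,0],1],[[0,0.009,0.05],[0,0,0],1],[[0,0.009,0.05],[0,0,0],1],[[0,0.009,0.05],[0,0,0],1],[[0,0,0],[0,0,0],1],[[0,0,0],[0,0,0],1]]}}

```text
clock: 3.5
position: [0.5577, -0.1109, 0.1795]
ee_rot: [0.671, 0.741, -0.0, -0.0]
ft_force: [0.1, 0.7, 0.6]
grip_width: 1.002
grasp_force: 0.0
```

Run:
```python
from h import *
w=snap('wrist','w2.png'); print(-w['R'].T@w['t'])
u,v=proj(w,[.548,-.029,.04]).round().astype(int); print(u,v)
cv2.imwrite('pics/m3.png',cv2.convertScaleAbs(cv2.resize(w['pixels'][max(v-75,0):v+75,u-75:u+75],(600,600),interpolation=cv2.INTER_CUBIC)[:,:,::-1],alpha=2))
```

```text
[ 0.54915726 -0.03169733  0.32114239]
274 96
```

View pics/m3.png

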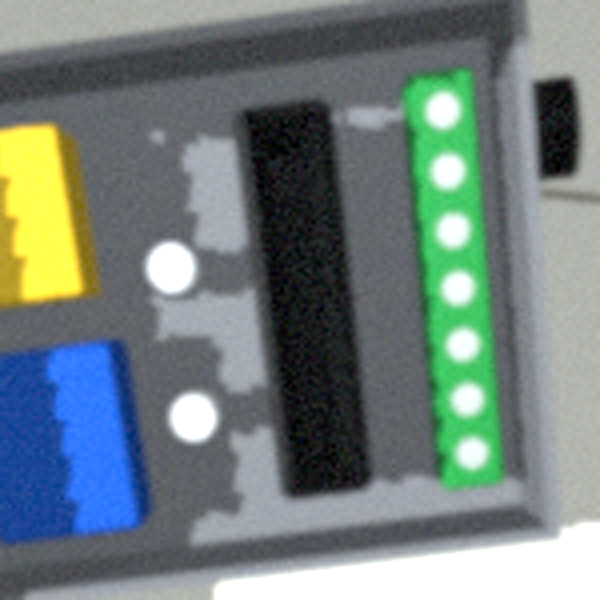

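The closer view shows the socket as one black bar from (245,105) to (370,490) in the enlarged crop, with only a thin lit strip along its left side.

Run:
```python
from h import *
w=load('w2');x0,y0=225,30
g=cv2.GaussianBlur(w['pixels'],(3,3),0).max(2)[30:140,x0:330]
for t in(15,22,28,34):
    n,l,st,ce=cv2.connectedComponentsWithStats((g<t).astype(np.uint8)); i=[k for k in range(1,n) if l[96-y0,274-x0]==k]
    if not i: continue
    i=i[0];m=l==i
    r=cv2.minAreaRect((np.argwhere(m)[:,::-1]+[x0,y0]).astype(np.float32)); b=cv2.boxPoints(r)
    P=np.array([plane(w,*p,.04)[:2] for p in b])
    print(t,st[i],lines(w,m,.04,x0,y0)); c=ce[i]+[x0,y0]
    print(' centroid',plane(w,*c,.04).round(4),'rect',plane(w,*r[0],.04).round(4),np.linalg.norm(np.diff(P,axis=0),axis=1).round(4))
rel([.5715,-.41,.33],Ro.from_quat(manip.get_obs()['ee_rot']))
```

```text
15 [  36   19   26   91 1082] [(np.float32(0.54147595), np.float32(-0.028723996), np.float32(102.72961)), (np.float32(0.5502101), np.float32(-0.0216754), np.float32(104.38053))]
 centroid [ 0.5468 -0.0285  0.04  ] rect [ 0.5472 -0.0283  0.04  ] [0.0143 0.0713 0.0156]
22 [  35   17   31   93 1790] [(np.float32(0.54065156), np.float32(-0.028016519), np.float32(102.76505)), (np.float32(0.55678296), np.float32(-0.026433403), np.float32(102.72085))]
 centroid [ 0.5487 -0.0269  0.04  ] rect [ 0.549  -0.0276  0.04  ] [0.016  0.0732 0.0175]
28 [  35   17   31   93 1898] [(np.float32(0.5402446), np.float32(-0.028056461), np.float32(102.61636)), (np.float32(0.55725884), np.float32(-0.026386704), np.float32(102.72802))]
 centroid [ 0.5487 -0.0268  0.04  ] rect [ 0.5489 -0.0274  0.04  ] [0.0167 0.0734 0.0182]
34 [  34   16   33   94 2023] [(np.float32(0.5404774), np.float32(-0.032118972), np.float32(102.58458)), (np.float32(0.5575247), np.float32(-0.025975503), np.float32(102.8304))]
 centroid [ 0.5485 -0.0267  0.04  ] rect [ 0.5487 -0.0273  0.04  ] [0.0177 0.074  0.0193]
shift/.75 [-0.3984 -0.0217 -0.199 ] norm mm 334.4 turn/(pi/4) [0. 0. 0.] deg 0.0
```

Run:
```python
from h import *
rel([.571,-.412,.22],Ro.from_quat(manip.get_obs()['ee_rot']))
```

```text
shift/.75 [-0.401  -0.0228 -0.0524] norm mm 303.8 turn/(pi/4) [0. 0. 0.] deg 0.0
```

Request:
{"fn": "move_arm", "kwargs": {"motion": [[[-0.05,-0.003,-0.026],[0,0,0],1],[[-0.05,-0.003,-0.026],[0,0,0],1],[[-0.06,-0.004,0],[0,0,0],1],[[-0.06,-0.004,0],[0,0,0],1],[[-0.06,-0.004,0],[0,0,0],1],[[-0.06,-0.004,0],[0,0,0],1],[[-0.061,-0.001,0],[0,0,0],1],[[0,0,0],[0,0,0],1],[[0,0,0],[0,0,0],1]]}}

```text
clock: 4.45
position: [0.5698, -0.4134, 0.22]
ee_rot: [0.672, 0.74, -0.0, 0.001]
ft_force: [0.3, 0.7, -0.1]
grip_width: 0.998
grasp_force: 0.0
```

Run:
```python
from h import *
w=snap('wrist','w3.png'); s=load('scene0'); u,v=proj(w,[.5615,-.329,.074]).round().astype(int);print(u,v,-w['R'].T@w['t'])
im=cv2.GaussianBlur(w['pixels'],(3,3),0).astype(int); x0,y0=u-60,max(v-80,0)
a=im[y0:v+80,x0:u+60]
m=((a[...,1]>a[...,0]*1.4+8)&(a[...,1]>a[...,2]*1.3+8)).astype(np.uint8)
n,l,st,ce=cv2.connectedComponentsWithStats(m)
for i in range(1,n):
    if st[i,4]<80: continue
    q=l==i; P=np.argwhere(q)[:,::-1]+[x0,y0]; r=cv2.minAreaRect(P.astype(np.float32)); b=cv2.boxPoints(r)
    print(st[i],(ce[i]+[x0,y0]).round(1),[plane(w,*p,.074)[:2].round(4).tolist() for p in b]); print(plane(w,*r[0],.074),lines(w,q,.074,x0,y0))
cv2.imwrite('pics/m4.png',cv2.convertScaleAbs(cv2.resize(a.astype(np.uint8),None,fx=4,fy=4,interpolation=cv2.INTER_CUBIC)[:600,:,::-1],alpha=1.5))
```

```text
276 92 [ 0.56113045 -0.33397892  0.36145026]
[ 54  39  14  82 833] [276.4  91. ] [[0.5588, -0.3621], [0.5567, -0.297], [0.5652, -0.2967], [0.5679, -0.3617]]
[ 0.56212475 -0.32818203  0.074     ] [(np.float32(0.5575323), np.float32(-0.3245114), np.float32(91.860985)), (np.float32(0.56620497), np.float32(-0.32085094), np.float32(91.80628))]
```

View pics/m4.png

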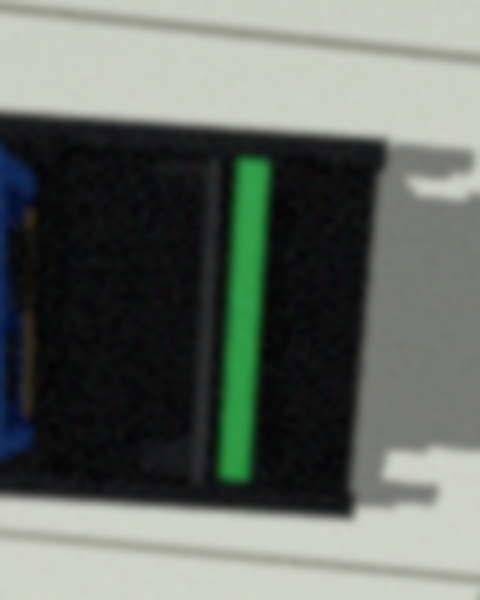

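The overhead view shows the green top edge from (245,160) to (235,480) in the enlarged crop, with the rack black around it.

Run:
```python
from h import *
rel([.5621,-.3295,.12],down(np.radians(1.8)))
```

```text
shift/.75 [ 0.1103 -0.0008  0.1329] norm mm 129.5 turn/(pi/4) [0.0026 0.0013 0.086 ] deg 3.87
```

Request:
{"fn": "move_arm", "kwargs": {"motion": [[[0.036,0,0],[0,0,0],-0.2],[[0.037,0,0.033],[0,0,0],-0.2],[[0.037,-0.001,0.05],[0,0,0],-0.2],[[0,0,0.05],[0.0026,0.0013,0.086],-0.2],[[0,0,0],[0,0,0],-0.2],[[0,0,0],[0,0,0],-0.2]]}}

```text
clock: 5.1
position: [0.5621, -0.3289, 0.1199]
ee_rot: [0.695, 0.719, -0.0, -0.001]
ft_force: [-0.1, -0.2, 0.6]
grip_width: 0.4
grasp_force: 0.0
```

Run:
```python
from h import *
rel([.5621,-.3295,.048],down(np.radians(1.8))); print(manip.get_obs()['grip_width'])
```

```text
shift/.75 [-0.0008  0.      0.0958] norm mm 71.9 turn/(pi/4) [-0.0013 -0.0007  0.0035] deg 0.17
0.3999063272933129
```

Request:
{"fn": "move_arm", "kwargs": {"motion": [[[0,0,0.032],[0,0,0.0035],-0.2],[[-0.001,0,0.032],[0,0,0],-0.2],[[0,0,0.032],[0,0,0],-0.2],[[0,0,0],[0,0,0],-0.2],[[0,0,0],[0,0,0],-1],[[0,0,0],[0,0,0],-1],[[0,0,0],[0,0,0],-1],[[0,0,0],[0,0,0],-1]], "newtons": 40}}

```text
clock: 5.9
position: [0.5625, -0.3313, 0.0488]
ee_rot: [0.697, 0.717, 0.0, 0.001]
ft_force: [-0.4, 0.3, 7.2]
grip_width: 0.062
grasp_force: 41.0
```

Request:
{"fn": "move_arm", "kwargs": {"motion": [[[0,0,-0.02],[0,0,0],-1],[[0,0,-0.04],[0,0,0],-1],[[0,0,-0.05],[0,0,0],-1],[[0,0,-0.05],[0,0,0],-1],[[0,0,0],[0,0,0],-1],[[0,0,0],[0,0,0],-1]]}}

```text
clock: 6.5
position: [0.5619, -0.3307, 0.168]
ee_rot: [0.697, 0.717, 0.0, 0.0]
ft_force: [-0.8, 0.1, -1.9]
grip_width: 0.061
grasp_force: 39.8
```

Run:
```python
from h import *
o=manip.get_obs(); print(o['position'],o['ft_force'],o['grip_width'],o['grasp_force'])
c=[snap('wrist','w4.png'),snap('scene','s4.png'),snap('side','d4.png')]
X=o['position']+[0,0,-.01]
P=[]
for q,h in zip(c,(1.8,3.0,3.0)):
    u,v=proj(q,X).round().astype(int); r=int(130/h*1.0)
    u=min(max(u,r),560-r);v=min(max(v,r),420-r); print(u-r,v-r); P.append(cv2.resize(q['pixels'][v-r:v+r,u-r:u+r],(266,266),interpolation=cv2.INTER_CUBIC))
cv2.imwrite('pics/m5.png',np.hstack(P)[:,:,::-1])
```

```text
[ 0.56185694 -0.3306806   0.16804656] [-0.7911968   0.08516762 -1.86243071] 0.061339812384961064 39.833303689956665
205 186
156 64
293 210
```

View pics/m5.png

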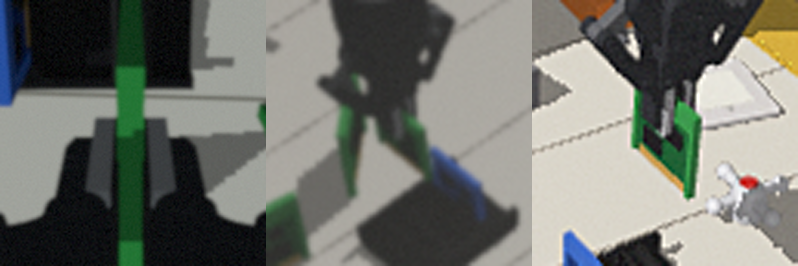

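The card is held upright between the pads and is clear of the rack (wrist panel: card centred at column ~130).

Run:
```python
from h import *
o=manip.get_obs();R=Ro.from_quat(o['ee_rot'])
rel([.5495,-.0293,.13],down(np.radians(12.7)))
```

```text
shift/.75 [ 0.4009 -0.0039  0.0478] norm mm 302.8 turn/(pi/4) [-0.0041 -0.0029 -0.2463] deg 11.09
```

Request:
{"fn": "move_arm", "kwargs": {"motion": [[[0.03,0,0],[0,0,0],-1],[[0.055,0,0],[0,0,0],-1],[[0.06,0,0],[0,0,0],-1],[[0.06,0,0],[0,0,0],-1],[[0.06,-0.001,0],[0,0,0],-1],[[0.06,-0.001,0],[0,0,0],-1],[[0.05,-0.001,0],[0,0,0],-1],[[0.026,-0.001,0.02],[-0.002,-0.0015,-0.123],-1],[[0,0,0.028],[-0.002,-0.0015,-0.123],-1],[[0,0,0],[0,0,0],-1],[[0,0,0],[0,0,0],-1]]}}

```text
clock: 7.75
position: [0.5495, -0.0305, 0.1302]
ee_rot: [0.626, 0.78, -0.001, 0.0]
ft_force: [1.1, -0.4, 0.6]
grip_width: 0.06
grasp_force: 39.7
```

Run:
```python
from h import *
rel([.5495,-.0293,.085],down(np.radians(12.7)))
```

```text
shift/.75 [0.0017 0.0004 0.0603] norm mm 45.2 turn/(pi/4) [-0.0006  0.0021 -0.0054] deg 0.26
```

Request:
{"fn": "move_arm", "kwargs": {"motion": [[[0.0017,0,0.03],[0,0.002,-0.0054],-1],[[0,0,0.03],[0,0,0],-1],[[0,0,0.01],[0,0,0],-1],[[0,0,0.01],[0,0,0],-1],[[0,0,0],[0,0,0],-1]]}}

```text
clock: 8.25
position: [0.55, -0.0302, 0.0707]
ee_rot: [0.624, 0.781, 0.0, 0.001]
ft_force: [-0.5, -4.6, -1.3]
grip_width: 0.06
grasp_force: 39.5
```

Request:
{"fn": "move_arm", "kwargs": {"motion": [[[-0.002,0,0.006],[0,0,0],-1],[[0,0,0.008],[0,0,0],-1],[[0,0,0],[0,0,0],-1]]}}

```text
clock: 8.55
position: [0.5501, -0.0307, 0.0596]
ee_rot: [0.623, 0.782, 0.0, 0.001]
ft_force: [-0.8, -4.2, -2.5]
grip_width: 0.064
grasp_force: 39.5
```

Request:
{"fn": "move_arm", "kwargs": {"motion": [[[-0.001,0,0.006],[0,0,0],-1],[[0,0,0.006],[0,0,0],-1],[[0,0,0.004],[0,0,0],-1],[[0,0,0],[0,0,0],-1],[[0,0,0],[0,0,0],-1]]}}

```text
clock: 9.05
position: [0.5501, -0.0309, 0.0476]
ee_rot: [0.623, 0.782, 0.0, 0.0]
ft_force: [-1.0, -4.2, -4.4]
grip_width: 0.059
grasp_force: 39.5
```

Request:
{"fn": "move_arm", "kwargs": {"motion": [[[0,0,0.002],[0,0,0],-1],[[0,0,0.002],[0,0,0],-1],[[0,0,0],[0,0,0],-1],[[0,0,0],[0,0,0],-1]]}}

```text
clock: 9.45
position: [0.5503, -0.0309, 0.0466]
ee_rot: [0.623, 0.782, 0.001, -0.0]
ft_force: [-13.2, -2.9, 23.7]
grip_width: 0.059
grasp_force: 43.6
```

Request:
{"fn": "move_arm", "kwargs": {"motion": [[[0,0,-0.001],[0,0,0],-1],[[0,0,0],[0,0,0],-0.3],[[0,0,0],[0,0,0],-0.3],[[0,0,0],[0,0,0],-0.3],[[0,0,0],[0,0,0],-0.3],[[0,0,-0.03],[0,0,0],-0.3],[[0,0,-0.05],[0,0,0],-0.3],[[0,0,-0.05],[0,0,0],-0.3],[[0,0,-0.05],[0,0,0],-0.3],[[0,0,0],[0,0,0],-0.3],[[0,0,0],[0,0,0],-0.3]]}}

```text
clock: 10.55
position: [0.5506, -0.0304, 0.181]
ee_rot: [0.623, 0.782, 0.001, 0.001]
ft_force: [0.5, 0.2, -0.6]
grip_width: 0.349
grasp_force: 0.0
```

Run:
```python
from h import *
w=snap('wrist','w5.png');s=snap('scene','s5.png');d=snap('side','d5.png')
def gr(c,x0,y0,x1,y1):
    a=cv2.GaussianBlur(c['pixels'],(3,3),0).astype(int)[y0:y1,x0:x1]
    m=((a[...,1]>a[...,0]*1.4+8)&(a[...,1]>a[...,2]*1.3+8)).astype(np.uint8)
    n,l,st,ce=cv2.connectedComponentsWithStats(m); print([(st[i],(ce[i]+[x0,y0]).round(1)) for i in range(1,n) if st[i,4]>30]); return
for c,r in((w,90),(s,30),(d,40)):
    u,v=proj(c,[.549,-.0275,.06]).round().astype(int); gr(c,u-r,max(v-r,0),u+r,v+r)
P=[]
for c,r in((w,90),(s,35),(d,40)):
    u,v=proj(c,[.549,-.0275,.06]).round().astype(int); v=max(v,r); P.append(cv2.resize(c['pixels'][v-r:v+r,u-r:u+r],(266,266),interpolation=cv2.INTER_CUBIC)); print(u-r,v-r)
a=s['pixels'][240:380,330:470]; P2=[cv2.resize(a,(266,266)),cv2.resize(d['pixels'][100:220,160:280],(266,266)),np.zeros((266,266,3),np.uint8)]
cv2.imwrite('pics/m6.png',np.vstack([np.hstack(P),np.hstack(P2)])[:,:,::-1])
```

```text
[(array([115,  35,  17,  88, 879], dtype=int32), array([307.2, 180.3])), (array([ 84,  49,  11,  84, 875], dtype=int32), array([273.9, 194.1]))]
[(array([20, 22, 20, 14, 66], dtype=int32), array([281.3, 194.2]))]
[(array([ 33,  33,  19,  21, 199], dtype=int32), array([268.2, 225.5]))]
185 104
247 161
227 183
```

View pics/m6.png

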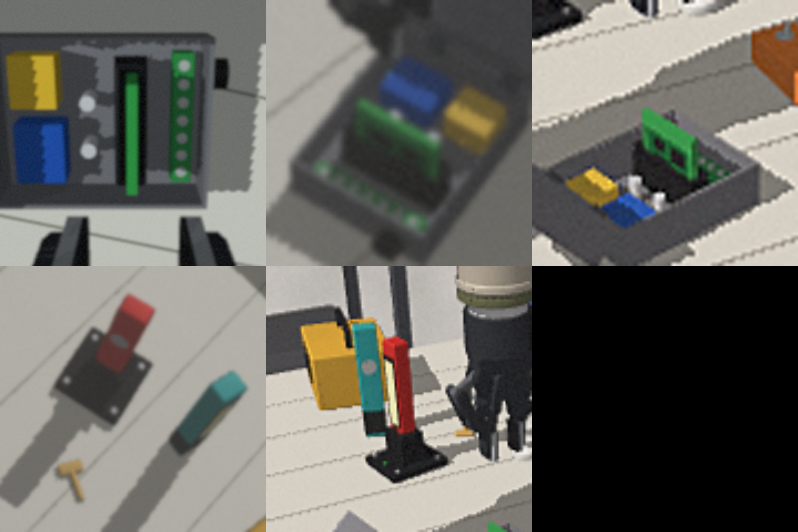

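The card stands in the slot (scene panel: top edge (358,100)–(440,148); side panel: (642,110)–(695,150)). The lamp stands upright in its stand, with the teal look-alike standing nearby.

Run:
```python
from h import *
s=load('s5');d=load('d5')
print(tri(s,(271.2,187.3),d,(276,228.1)),tri(s,(292.8,199.9),d,(260.1,216.1)))
def top(c,box,hue):
    x0,y0,x1,y1=box; a=cv2.cvtColor(c['pixels'][y0:y1,x0:x1],cv2.COLOR_RGB2HSV)
    h=a[...,0].astype(int); m=((np.minimum(abs(h-hue),180-abs(h-hue))<10)&(a[...,1]>130)&(a[...,2]>50)).astype(np.uint8)
    n,l,st,ce=cv2.connectedComponentsWithStats(m); i=1+st[1:,4].argmax(); r=cv2.minAreaRect((np.argwhere(l==i)[:,::-1]+[x0,y0]).astype(np.float32)); return cv2.boxPoints(r).round(1).tolist(),st[i]+[x0,y0,0,0,0]
for hue in(0,90):
    print(hue,top(s,(330,240,470,360),hue),top(d,(160,100,260,220),hue))
# stand base from scene: corner dots plane
for u,v in((95,330),(150,370),(55,390),(110,425)): print(plane(s,330+u/1.9,240+(v-266)/1.9,.014))
R=Ro.from_quat(manip.get_obs()['ee_rot']); rel([.45,.25,.36],R)
```

```text
(array([ 0.55453603, -0.06482912,  0.06395563]), [np.float64(0.0023415792972516784), np.float64(0.002341579297251821)]) (array([0.54127885, 0.00302266, 0.06769456]), [np.float64(0.0008542483489412836), np.float64(0.0008542483489413188)])
0 ([[392.8999938964844, 262.5], [397.3999938964844, 255.0], [410.6000061035156, 263.0], [406.1000061035156, 270.5]], array([394, 256,  16,  14, 134])) ([[212.10000610351562, 132.60000610351562], [222.6999969482422, 131.3000030517578], [228.10000610351562, 174.5], [217.5, 175.8000030517578]], array([213, 132,  14,  44, 333]))Traceback (most recent call last):
  File "<stdin>", line 9, in <module>
  File "<stdin>", line 7, in top
ValueError: attempt to get argmax of an empty sequence
```

Run:
```python
from h import *
s=load('s5');d=load('d5')
print('top',plane(s,401.8,262.8,.204),tri(s,(401.8,262.8),d,(217.5,134)))
for u,v in((95,330),(150,370),(55,390),(110,425)): print(plane(s,330+u/1.9,240+(v-266)/1.9,.014))
print('teal base',plane(s,330+185/1.9,240+(440-266)/1.9,0),'top',plane(s,330+228/1.9,240+(385-266)/1.9,.2))
R=Ro.from_quat(manip.get_obs()['ee_rot']); rel([.53,.21,.39],down(np.radians(85)));rel([.53,.21,.39],R); print(manip.get_obs()['joint_pos'])
```

```text
top [0.54769603 0.326918   0.204     ] (array([0.54587111, 0.32609441, 0.19962104]), [np.float64(0.00047867508281486794), np.float64(0.0004786750828147367)])
[0.50936286 0.28031887 0.014     ]
[0.50073561 0.36428134 0.014     ]
[0.60856987 0.29903556 0.014     ]
[0.59331076 0.37580869 0.014     ]
teal base [0.53480691 0.45094471 0.        ] top [0.54366091 0.44999149 0.2       ]
shift/.75 [ 0.3186  0.0462 -0.2808] norm mm 320.4 turn/(pi/4) [-6.0000e-04 -1.3000e-03 -1.6016e+00] deg 72.07
shift/.75 [ 0.3186  0.0462 -0.2808] norm mm 320.4 turn/(pi/4) [0. 0. 0.] deg 0.0
[-0.69367855  0.24504301  0.77454352  1.76463731 -0.18277513  1.20675135
  0.35721492]
```

Request:
{"fn": "move_arm", "kwargs": {"motion": [[[0,0,-0.02],[0,0,-0.172],-0.3],[[0,0,-0.02],[0,0,-0.172],-0.3],[[0,0,-0.02],[0,0,-0.172],0],[[0,0,-0.02],[0,0,-0.172],0.5],[[0,0,-0.02],[0,0,-0.172],0.5],[[0,0,-0.02],[0,0,-0.172],0.5],[[0,0,-0.02],[0,0,-0.172],0.5],[[0,0,-0.02],[0,0,-0.172],0.5],[[0,0,-0.02],[0,0,-0.172],0.5],[[0,0,0],[0,0,-0.172],0.5],[[0,0,0],[0,0,-0.172],0.5]]}}

```text
clock: 11.8
position: [0.5499, -0.0308, 0.3148]
ee_rot: [-0.073, 0.997, 0.0, -0.0]
ft_force: [0.6, -0.0, -0.3]
grip_width: 0.749
grasp_force: 0.0
```

Request:
{"fn": "move_arm", "kwargs": {"motion": [[[-0.021,0.04,0],[0,0,0],0.5],[[-0.021,0.058,0],[0,0,0],0.5],[[-0.021,0.058,0],[0,0,0],0.5],[[-0.021,0.058,0],[0,0,0],0.5],[[-0.021,0.058,0],[0,0,0],0.5],[[-0.021,0.058,0],[0,0,0],0.5],[[-0.021,0.058,0],[0,0,0],0.5],[[-0.021,0.058,0],[0,0,0],0.5],[[0,0.02,0],[0,0,0],0.5],[[0,0,0],[0,0,0],0.5],[[0,0,0],[0,0,0],0.5]]}}

```text
clock: 12.9
position: [0.626, 0.3317, 0.3148]
ee_rot: [-0.07, 0.998, -0.001, -0.0]
ft_force: [-0.1, -0.2, 0.9]
grip_width: 0.744
grasp_force: 0.0
```

Run:
```python
from h import *
w=snap('wrist','w6.png'); o=manip.get_obs(); print(o['position'],o['joint_pos'].round(2),-w['R'].T@w['t'])
a=cv2.cvtColor(cv2.GaussianBlur(w['pixels'],(3,3),0),cv2.COLOR_RGB2HSV).astype(int)
m=((np.minimum(a[...,0],180-a[...,0])<10)&(a[...,1]>120)&(a[...,2]>40)).astype(np.uint8)
n,l,st,ce=cv2.connectedComponentsWithStats(m)
for i in range(1,n):
    if st[i,4]<60: continue
    q=l==i; r=cv2.minAreaRect((np.argwhere(q)[:,::-1]).astype(np.float32)); b=cv2.boxPoints(r)
    print(st[i],b.round(1).tolist(),[plane(w,*p,.204)[:2].round(4).tolist() for p in b],plane(w,*r[0],.204))
x0,y0=140,0
cv2.imwrite('pics/m7.png',cv2.resize(w['pixels'][0:220,135:415],None,fx=2.5,fy=2.5)[:,:,::-1])
```

```text
[0.62627334 0.33085557 0.31550643] [-0.83  0.53  0.48  1.07 -0.23  1.59  1.29] [0.54694861 0.32129945 0.45648842]
[ 257   78   50   40 1792] [[256.1000061035156, 80.19999694824219], [305.0, 77.4000015258789], [307.20001220703125, 114.80000305175781], [258.29998779296875, 117.69999694824219]] [[0.5357, 0.3051], [0.5288, 0.3403], [0.5547, 0.3464], [0.5619, 0.3099]] [0.54508771 0.32540776 0.204     ]
```

View pics/m7.png

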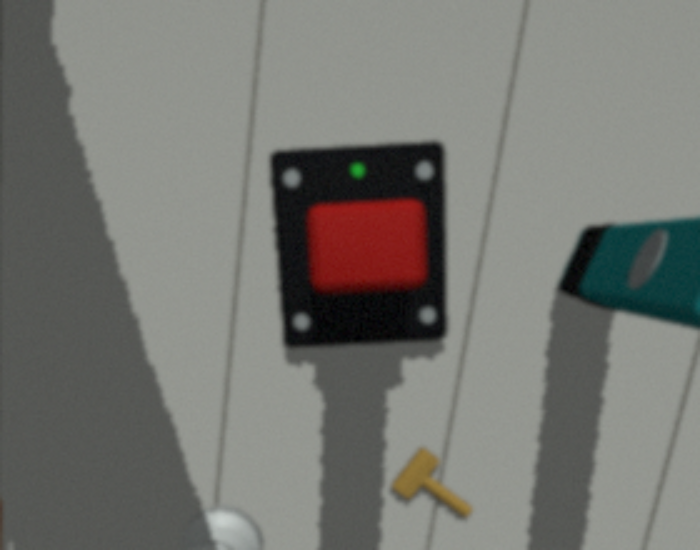

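The overhead view shows the red lamp top at (367,245) in the crop, square in its stand. The teal look-alike is off to the right.

Run:
```python
from h import *
rel([.5453,.3254,.25],down(np.radians(101.1)))
```

```text
shift/.75 [0.108  0.0078 0.0873] norm mm 104.3 turn/(pi/4) [-0.001   0.0008 -0.0703] deg 3.17
```

Request:
{"fn": "move_arm", "kwargs": {"motion": [[[0.036,0.002,0],[0,0,0],0.5],[[0.036,0.003,0.02],[0,0,0],0.5],[[0.036,0.003,0.03],[0,0,0],0.5],[[0,0,0.037],[-0.001,0.001,-0.07],0.5],[[0,0,0],[0,0,0],0.5],[[0,0,0],[0,0,0],0.5]]}}

```text
clock: 13.55
position: [0.5454, 0.3261, 0.2515]
ee_rot: [-0.096, 0.995, 0.001, 0.0]
ft_force: [-0.3, 0.6, 0.5]
grip_width: 0.752
grasp_force: 0.0
```

Run:
```python
from h import *
rel([.5453,.3254,.157],down(np.radians(101.1)))
```

```text
shift/.75 [ 0.0004 -0.001   0.126 ] norm mm 94.5 turn/(pi/4) [ 0.0015  0.0008 -0.0019] deg 0.11
```

Request:
{"fn": "move_arm", "kwargs": {"motion": [[[0,-0.001,0.042],[0,0,0],0.5],[[0,0,0.042],[0,0,0],0.5],[[0,0,0.042],[0,0,0],0.5],[[0,0,0],[0,0,0],0.5],[[0,0,0],[0,0,0],-1],[[0,0,0],[0,0,0],-1],[[0,0,0],[0,0,0],-1],[[0,0,0],[0,0,0],-1]], "newtons": 90}}

```text
clock: 14.35
position: [0.5467, 0.327, 0.159]
ee_rot: [-0.097, 0.995, 0.001, 0.002]
ft_force: [1.5, -2.2, 7.3]
grip_width: 0.411
grasp_force: 90.4
```

Request:
{"fn": "move_arm", "kwargs": {"motion": [[[0,0,-0.015],[0,0,0],-1],[[0,0,-0.025],[0,0,0],-1],[[0,0,-0.03],[0,0,0],-1],[[0,0,-0.04],[0,0,0],-1],[[0,0,-0.05],[0,0,0],-1],[[0,0,-0.05],[0,0,0],-1],[[0,0,-0.04],[0,0,0],-1],[[0,0,-0.02],[0,0,0],-1],[[0,0,0],[0,0,0],-1],[[0,0,0],[0,0,0],-1],[[0,0,0],[0,0,0],-1]]}}

```text
clock: 15.45
position: [0.5445, 0.3265, 0.3573]
ee_rot: [-0.098, 0.995, 0.0, -0.001]
ft_force: [-0.7, -1.5, -2.3]
grip_width: 0.405
grasp_force: 89.7
```

Run:
```python
from h import *
o=manip.get_obs(); print(o['ft_force'],o['torque'],o['grasp_force'],o['joint_pos'].round(2))
s=np.array([.549,-.0275,.04])
# target: lamp tilt 50deg back, yaw psi (lamp x horizontal heading)
for th in(45,55):
    for psi in(0,):
        L=Ro.from_euler('z',psi,degrees=True)*Ro.from_euler('y',-th,degrees=True)
        x=L.apply([1,0,0]);z=L.apply([0,0,1]); win=s+.2*x; foot=win+.0135*x-.110*z; tcp=foot+.146*z
        T=Ro.from_matrix(np.c_[-x,L.apply([0,1,0]),-z]); print(th,win,foot,tcp); rel(tcp,T); 
R=Ro.from_quat(o['ee_rot']); rel([.62,-.03,.36],R)
```

```text
[-0.73976764 -1.50879526 -2.28452506] [-0.01165702 -0.02474188 -0.00564157] 89.70477104187012 [-0.95  0.34  0.47  1.23 -0.15  1.6   1.26]
45 [ 0.69042136 -0.0275      0.18142136] [ 0.77774904 -0.0275      0.11318555] [ 0.67451145 -0.0275      0.21642314]
shift/.75 [-0.0785 -0.4968  0.1875] norm mm 402.6 turn/(pi/4) [ 0.0982 -0.9987  0.2361] deg 46.39
55 [ 0.66371529 -0.0275      0.20383041] [ 0.76156529 -0.0275      0.15179555] [ 0.6419691  -0.0275      0.23553771]
shift/.75 [-0.0359 -0.4884  0.1621] norm mm 386.9 turn/(pi/4) [ 0.12   -1.2201  0.2296] deg 56.13
shift/.75 [-0.0063 -0.4859 -0.0038] norm mm 364.4 turn/(pi/4) [0. 0. 0.] deg 0.0
```

Request:
{"fn": "move_arm", "kwargs": {"motion": [[[0,-0.02,0],[0,0,0],-1],[[0,-0.04,0],[0,0,0],-1],[[0,-0.054,0],[0,0,0],-1],[[0,-0.054,0],[0,0,0],-1],[[0,-0.054,0],[0,0,0],-1],[[0,-0.054,0],[0,0,0],-1],[[0,-0.054,0],[0,0,0],-1],[[-0.001,-0.054,0],[0,0,0],-1],[[-0.001,-0.054,0],[0,0,0.1],-1],[[-0.001,-0.035,0],[0,0,0.14],-1],[[0,-0.013,0],[0,0,0],-1],[[0,0,0],[0,0,0],-1]]}}

```text
clock: 16.65
position: [0.6135, -0.0335, 0.3577]
ee_rot: [-0.003, 1.0, 0.0, -0.0]
ft_force: [0.4, 0.2, -1.8]
grip_width: 0.408
grasp_force: 89.8
```

Run:
```python
from h import *
s=np.array([.549,-.0275,.04]);o=manip.get_obs();print(o['position'],o['joint_pos'].round(2),o['grip_width'])
th=50
L=Ro.from_euler('y',-th,degrees=True)
x=L.apply([1,0,0]);z=L.apply([0,0,1]); win=s+.2*x; foot=win+.0135*x-.110*z; tcp=foot+.146*z
T=Ro.from_matrix(np.c_[-x,L.apply([0,1,0]),-z]); print(tcp); rel(o['position'],T)
rel(tcp,T,(o['position'],T))
```

```text
[ 0.61354565 -0.03352587  0.35774029] [-0.52  0.31  0.68  1.3  -0.19  1.59  1.7 ] 0.4078904286016795
[ 0.65865755 -0.0275      0.22669084]
shift/.75 [0. 0. 0.] norm mm 0.0 turn/(pi/4) [ 0.0037 -1.112   0.006 ] deg 50.04
shift/.75 [0.0952 0.008  0.1584] norm mm 138.7 turn/(pi/4) [0. 0. 0.] deg 0.0
```

Request:
{"fn": "move_arm", "kwargs": {"motion": [[[0,0,0],[0,-0.08,0],-1],[[0,0,0],[0,-0.13,0],-1],[[0,0,0],[0,-0.13,0],-1],[[0,0,0],[0,-0.13,0],-1],[[0,0,0],[0,-0.13,0],-1],[[0,0,0],[0,-0.13,0],-1],[[0,0,0],[0,-0.13,0],-1],[[0,0,0],[0,-0.13,0],-1],[[0,0,0],[0,-0.12,0],-1],[[0,0,0],[0,0,0],-1],[[0,0,0],[0,0,0],-1]]}}

```text
clock: 17.75
position: [0.6138, -0.0304, 0.3582]
ee_rot: [-0.004, 0.907, 0.002, 0.421]
ft_force: [0.6, -0.2, -1.4]
grip_width: 0.412
grasp_force: 90.3
```

Run:
```python
from h import *
o=manip.get_obs();print(o['position'],o['joint_pos'].round(2),o['grip_width'])
T=Ro.from_quat(o['ee_rot']); print(T.as_matrix().round(3)); rel([.6587,-.0275,.2267],T)
```

```text
[ 0.61376547 -0.03041386  0.35815893] [-0.57 -0.37  0.43  2.1   0.44  0.54  1.2 ] 0.41234554920923555
[[-0.645 -0.009  0.764]
 [-0.005  1.     0.007]
 [-0.764  0.001 -0.645]]
shift/.75 [0.0953 0.0033 0.1589] norm mm 139.0 turn/(pi/4) [0. 0. 0.] deg 0.0
```

Request:
{"fn": "move_arm", "kwargs": {"motion": [[[0.02,0.001,0.03],[0,0,0],-1],[[0.025,0.001,0.043],[0,0,0],-1],[[0.025,0.001,0.043],[0,0,0],-1],[[0.025,0,0.043],[0,0,0],-1],[[0,0,0],[0,0,0],-1],[[0,0,0],[0,0,0],-1],[[0,0,0],[0,0,0],-1],[[0,0,0],[0,0,0],-1]]}}

```text
clock: 18.55
position: [0.6604, -0.0282, 0.2296]
ee_rot: [-0.003, 0.906, 0.003, 0.424]
ft_force: [-0.0, 0.5, -2.1]
grip_width: 0.414
grasp_force: 90.7
```

Run:
```python
from h import *
o=manip.get_obs();print(o['position'],o['joint_velocities'].round(4),o['grip_width'],o['grasp_force'],o['ft_force'])
T=Ro.from_quat(o['ee_rot']).as_matrix(); p=o['position']; x,y,z=-T[:,0],T[:,1],-T[:,2]
foot=p-.145*z; win=foot+.11*z-.0135*x; d=np.array([.549,-.0275,.04])-win; print('foot',foot,'win',win,'slot in win',d@x,d@y,d@z)
c=[snap('wrist','w9.png'),snap('scene','s9.png'),snap('side','d9.png')]
P=[cv2.resize(c[0]['pixels'],(400,300)),cv2.resize(c[1]['pixels'][100:280,180:420],(400,300),interpolation=cv2.INTER_CUBIC),cv2.resize(c[2]['pixels'][120:330,160:440],(400,300),interpolation=cv2.INTER_CUBIC)]
P.append(P[0]*0);cv2.imwrite('pics/m9.png',np.vstack([np.hstack(P[:2]),np.hstack(P[2:])])[:,:,::-1])
```

```text
[ 0.66041525 -0.02815738  0.22957635] [ 0.0029 -0.001  -0.0004  0.0148  0.0007 -0.0099 -0.0042] 0.41364025440494534 90.667884349823 [-0.00976518  0.54252187 -2.05929477]
foot [ 0.77171084 -0.02714073  0.1366395 ] win [ 0.67862699 -0.02795131  0.19678093] slot in win -0.20342456693544972 0.001037039210695543 -0.0009949693926855068
```

View pics/m9.png

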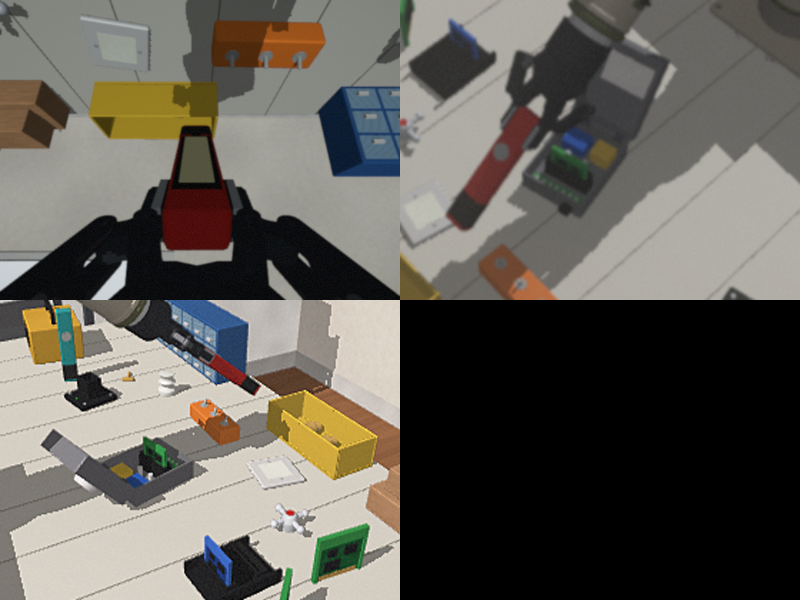

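The lamp is held tilted with its window facing the slot, the card is still in the box, the blue card is in the rack and the cover is open. I'll let it settle, then hand in.

Request:
{"fn": "move_arm", "kwargs": {"motion": [[[0,0,0],[0,0,0],-1],[[0,0,0],[0,0,0],-1],[[0,0,0],[0,0,0],-1],[[0,0,0],[0,0,0],-1],[[0,0,0],[0,0,0],-1]]}}

```text
clock: 19.2
position: [0.6596, -0.0283, 0.2268]
ee_rot: [-0.003, 0.906, 0.002, 0.422]
ft_force: [-0.2, -0.2, -2.6]
grip_width: 0.41
grasp_force: 90.7
```

```bash
python3 -c "
from h import *
print(order.hand_in())"
```

```text
the job is handed in; nothing more can be done
None
```

The green card is seated in the thermostat slot and let go, and the red lamp is held still, tilted, with its window about 20 cm from the slot; I handed the job in at about 19 s, and no verdict came back.

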